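Set the grind size and pulse the coffee grinder by its bayonet lid

TASK

Set the coffee grinder for a fine pulse grind: first push the size slide on its console all the way to its stop at the fine end (smallest dot), then fit the black bayonet lid, its two lugs going down through the two collar slots at the white marks. Twist the lid clockwise (seen from above) to the orange half-turn mark, against its return spring and well short of the lock click at the red mark, and finish while still holding the lid by its bar at the orange mark, because it springs back if released. Leave the two shakers where they stand.

Things in the scene. Friction and masses are not known exactly. Their poses are not given: they have to be found in the camera images.
- grinder: Grey coffee grinder fixed to the worktop, yaw varies. Origin: centre of its underside, on the bayonet axis; z up; -x is its front. Round housing 104 mm across, 66 mm high. Low console in front: x -130 to -35 mm, 110 mm wide (y), top at z = 34 mm, with three white dots, the smallest at the +y (fine) end.
- collar (a point): Centre of the top of the steel bayonet collar (on the axis, z = 81 mm; axes as the grinder's). 92 mm across outside; round mouth of radius 30 mm. Its inner lip is 6 mm thick with two opposite slots; under the lip runs a channel 9 mm high out to radius 38 mm, floor at z = 66 mm. Counter-clockwise of each slot the channel is blocked.
- slot (a point): One of the two lug slots at lip height (radius 34 mm), at -140 degrees from the grinder's +x (counter-clockwise positive, from above); the other is at +40 degrees. Slots are 12.5 mm wide at radius 30 mm, wider farther out. White marks on the outside of collar and housing stand at the slots.
- half_mark (a point): Front orange half-turn mark on the collar's outside, at 180 degrees (-x of the grinder); another is at 0 degrees. From the slots it is 40 degrees (0.70 rad) clockwise; with the lid at half turn its bar lies along the grinder's x axis. Red locked marks lie 40 degrees farther clockwise, at -40 and 140 degrees.
- lid: Black bayonet lid, about 80 to 170 g, loose on the worktop, grip up. Origin: centre of its underside, z up. Round skirt 52 mm across, z 0 to 14 mm (foot chamfered); two lugs at its foot along +x and -x: 7 mm wide, 6 mm high, tips 36 mm from the axis; flange disc 92 mm across, z 14 to 20 mm. Same when turned by 180 degrees. Seated, the flange rests on the collar: origin 67 mm above the grinder's.
- lid_bar (a point): Centre of the top of the lid's bar grip, 54 mm above the lid's underside. The bar runs along the lid's x, in line with the lugs: 56 mm long, 14 mm thick (y), 34 mm high above the flange, white line on top. Once twisted under the lip the lid has about 2 mm of vertical play.
- pulse (a joint): Sprung ring inside the collar, pushed by the lid's lugs: 0 released, grows clockwise (rad). It follows the lid's turn less about 0.13 rad of play: about 0.57 at the orange mark. Return torque 0.06 N m at 0, 0.12 N m there. At about 0.83 a lug meets the sprung lock ball (more resistance), at about 1.23 the ball clicks up behind it; end stop 1.30.
- size_grip (a joint): Grind-size slide (m): 0 = coarse end, 0.044 = stop at the fine end; grows toward the grinder's +y. Starts near the coarse end; friction about 1.5 N.
- size_knob (a point): Centre of the top of the slide's upright black fin, 70.5 mm above the worktop. Fin 26 mm long (grinder x), 10 mm thick (y, the sliding direction); its foot on the console is 34 x 18 mm and 4 mm high. In the grinder's frame it lies at x = -95 mm, y = -22 mm plus the joint value.
- tap_head (a point): Obstacle, never moves: lower end of the dark tap's hanging spray head over the sink. The head is 39 mm across and goes up and back (+x) from here; the tap's neck arches over it to about 0.4 m high. Pass between lid and grinder on the robot's side of it.
- mill_dark: Bystander: clear pepper shaker with dark filling and grey cap, 44 mm across, 90 mm high; origin under its centre.
- mill_white: Bystander: clear salt shaker with white filling and grey cap, 44 mm across, 90 mm high; origin under its centre.
Not all that is in view belongs to the job. What is shaped like the lid but turquoise is not meant.

How it is judged:
On the way, in this order (a step that is already met when the one before it is completed fails the run):
1. the size slide is at its fine end stop while the lid is still off the grinder (value of joint size_grip above 0.041 m and horizontal distance between lid and grinder above 0.06 m), for 0.2 s.
2. the lid is down in the collar with its lugs through the slots, not yet twisted to the half mark (horizontal distance between lid and grinder below 0.006 m and z of lid in the frame of grinder between 0.062 and 0.0715 m and angle between lid's own z axis and vertical below 0.1 rad and value of joint size_grip above 0.041 m and value of joint pulse below 0.4 rad), for 0.1 s.
At the end, for the whole second after the job is handed in: Slide within 3 mm of its fine stop; lid in the collar (within 6 mm of the axis, 4.5 mm of its seat height, 0.1 rad of level), its bar within 10 degrees of the orange marks, the sprung ring at 0.35 to 0.80 rad, and the fingers still gripping the lid (over 1 N), still, off the grinder (horizontal distance between lid and grinder below 0.006 m and z of lid in the frame of grinder between 0.062 and 0.0715 m and angle between lid's own z axis and vertical below 0.1 rad and value of joint size_grip above 0.041 m and angle between the x axis of lid and the x axis of grinder, either way round below 0.175 rad and value of joint pulse between 0.35 and 0.8 rad and contact force between the fingers and lid above 1 N and angular speed of lid below 0.2 rad/s and contact force between the fingers and grinder below 1 N); the arm keeps its last pose, push and grip.
It fails at once if the lid is turned on into the lock (ring past 0.95 rad) (value of joint pulse above 0.95 rad).
It fails at once if one of the two shakers is moved more than 3 cm (distance of any of mill_dark, mill_white from where it was at the start of the episode above 0.03 m).
It also fails if it takes over 54 s, if anything falls off the work surface, if the arm or the gripper's body presses on something with over 40 N, if the wrist force passes 120 N, or if a joint passes its speed limit or range.

ROBOT

A 7-joint arm with a two-finger parallel gripper is mounted at the origin on a cart in front of the work surface, level with it; the furniture and walls round the work are solid. World frame = base frame: x ahead of the robot, y to its left, z up, the work surface at z = 0. Lengths are in m, angles in rad, forces in N, time in s.
With the tool pointing down it reaches from about 0.4 to 0.85 m from the base axis. Payload 4.5 kg.
Tool frame: the origin (TCP) lies at the very end of the fingers, on their centre line; the grasp point (between the pads) lies 19 mm behind it (ctrl.pinch_z is the distance from the TCP to the grasp point, in m); x points along the fingers, y is the direction in which the jaws open and shut, and the axes are right-handed (so a half turn about x gives the same grasp; the last joint's range is limited). The gripper opens to 85 mm and grips with 20 to 120 N. Pads are 22 mm wide; open, the fingers measure 114 mm over their backs; the gripper's body (76 mm by 85 mm) begins 54 mm behind the grasp point. The pads swing forward as they close: fully open they stand 13 mm farther back than shut.
Start: joints at [1.379, 0.689, -0.195, 1.565, 0.157, 0.902, -0.215], TCP at [0.14, -0.609, 0.231] pointing down, gripper open.
Joint ranges: [-3.01, 3.01], [-0.46, 2.08], [-1.47, 1.51], [0.13, 2.56], [-1, 4.14], [0.04, 2.09], [-2.66, 2.66]. Speed limits (rad/s): [2.57, 2.57, 3.14, 3.14, 3.14, 3.14, 3.14].

INTERFACE

Orientations are given as a unit quaternion [w, x, y, z].
In Python, from station import ctrl, read_camera, camera_info, models gives the robot as it stands.
- The arm moves only by the tool send_rows, never from a script. Its argument "plan" is a list of rows, each a list of 3 entries, a list of its own where there are three numbers: the shift along the tool's x, y, z in units of 40 mm (1.0 is 40 mm), then the turn about the tool's x in units of 5 degrees (1.0 is 5 degrees), then the closure, from 0 (fully open) to 1 (shut). A call has 1 to 5 rows; each row shifts and turns the pose as measured when the row begins, along the tool's axes as they then stand; what a row does not reach is not made up. A row lasts 1/8 s, in which the tool goes at most 62.5 mm and 10.7 degrees, less where a joint would pass 70% of its speed; a pose out of reach is approached as far as the arm can. A call is refused whole if a number of a shift passes 1 or a number of a turn 1, either way. A call with a gripper value outside its range is refused whole. The fingers move at their own pace and stop on an object; "force" is the grip in N (left out, the last holds). Time passes only in rows, so rows that do not move let the fingers close. It gives the time, the measured TCP pose, the force and the opening at its end, in the units of the state.
- ctrl.state(): the state, without advancing time (a new reading comes with each control period).
- read_camera(name): name is "scene" or "top" or "wrist"; returns the picture (480x640x3 uint8, red, green, blue); there is no depth.
- camera_info(name): a dict with "fovy" (degrees; the focal length in pixels is half the picture's height over the tangent of half this angle, whatever the lens; pixels are square), "cx", "cy" (the principal point, pixels), "k1" (the pictures are not rectified: a ray, as slopes to the right and down, at radius r is drawn at 1 + k1 r^2 times it, then the intrinsics apply), "R" (3x3) and "t" (3): a world point X has camera coordinates R X + t; the wrist camera has in their place "tool_from_camera" (4x4, takes a point from camera to tool coordinates, whose origin is the TCP and whose axes are the tool frame's). Camera axes: x right, y down, z forward; pixel columns grow to the right and rows downward; lengths in m; the calibration is good to about 2 mm. A picture is of the moment at which its call begins: read the wrist's pose just before it. camera_info takes no time and is no camera call.
- ctrl.close_job(): hands the job in, once; it reports no verdict.
Trained networks look in the newest picture that a camera, given by its name, has taken for a name from the list of things; names that differ only in an ending like _2 or _b are one class to them, and where a whole thing is asked for, a point or a joint stands for the part that bears it (a point fixed in the world has none). Each returns a list of dicts, best first, with "confidence" (0 to 1); they miss things now and then, are a little off and sometimes report something else, mostly with a low value. They report only what shows in the picture. A call takes as long as a camera call. They do not tell look-alikes from the thing itself.
- models.boxes_of(camera, thing): "extent" ([left, top, right, bottom] in pixels, round what is visible of it).
- models.pinpoint(camera, thing): "uv" ([column, row] in pixels: a listed point, or the origin of a listed thing).
The state is a dict: "clock": time; "joint_pos": joint angles; "dq": joint speeds; "tau": joint torques, N m; "ee_pos": TCP position; "ee_rot": TCP orientation; "ft_force": force on the tool from outside, world axes, zero at the start; "torque": the same for the moment, N m; "opening": opening from 0.0 (shut) to 1.0 (fully open).
Only numpy, scipy, OpenCV 4.12 (cv2) and the standard library are available. Lean on these libraries where they do the work, as an engineer would, in place of code of your own. Each camera call takes 0.05 s, during which the arm holds its last target.

## Working session

There is one attempt and no reset: what is moved stays moved. The work goes in short steps, Python scripts to look and compute and a tool call to move; the robot and the scene stay as the last step left them, time stands still between calls to the robot, and variables do not carry over. Pictures are saved under pics/ and viewed, and the job is handed in when it is done.

Besides the shell and the picture viewer there is one more tool, called after ">>>" as name(argument=value, ...) on one line, values as JSON. send_rows: Moves the arm, as the interface text tells. Its arguments: {"type":"object","properties":{"plan":{"type":"array"},"force":{"type":"number"}},"required":["plan"]}

```bash
ls; mkdir -p pics
cat > h.py <<'E'
import numpy as np, cv2
from station import ctrl, read_camera, camera_info, models
def save(n,img): cv2.imwrite('pics/'+n,cv2.cvtColor(img,cv2.COLOR_RGB2BGR))
def K(ci):
    f=240/np.tan(np.radians(ci['fovy'])/2)
    return np.array([[f,0,ci['cx']],[0,f,ci['cy']],[0,0,1.]]),f
def q2R(q):
    from scipy.spatial.transform import Rotation as R
    return R.from_quat([q[1],q[2],q[3],q[0]]).as_matrix()
def cam(name,st=None):
    ci=camera_info(name)
    if name!='wrist':
        R=np.array(ci['R']);t=np.array(ci['t'])
    else:
        st=st or ctrl.state()
        T=np.eye(4);T[:3,:3]=q2R(st['ee_rot']);T[:3,3]=st['ee_pos']
        W=np.linalg.inv(T@np.array(ci['tool_from_camera']));R=W[:3,:3];t=W[:3,3]
    return ci,R,t
def proj(name,X,st=None):
    ci,R,t=cam(name,st);k,f=K(ci)
    c=np.atleast_2d(X)@R.T+t;s=c[:,:2]/c[:,2:]
    r2=(s**2).sum(1,keepdims=True)
    return s*(1+ci['k1']*r2)*f+[ci['cx'],ci['cy']]
def ray(name,uv,st=None):
    ci,R,t=cam(name,st);k,f=K(ci)
    d=(np.array(uv,float)-[ci['cx'],ci['cy']])/f
    s=d.copy()
    for _ in range(30): s=d/(1+ci['k1']*(s@s))
    v=R.T@np.array([s[0],s[1],1]);return -R.T@t,v/np.linalg.norm(v)
def atz(name,uv,z,st=None):
    o,v=ray(name,uv,st);return o+v*(z-o[2])/v[2]
E
python3 - <<'E'
from h import *
print(ctrl.state(), ctrl.pinch_z)
for n in ['scene','top','wrist']:
    save(n+'0.png',read_camera(n)); ci=camera_info(n); print(n,ci['fovy'],ci['k1'])
    if n!='wrist':print(-np.array(ci['R']).T@ci['t'])
for n in ['scene','top']:
    for th,z in [('grinder',0),('collar',.081),('slot',.078),('half_mark',.078),('lid',0),('lid_bar',.054),('size_knob',.0705),('tap_head',.2),('mill_dark',0),('mill_white',0)]:
        for r in models.pinpoint(n,th)[:3]:
            print(n,th,np.round(r['uv'],1),round(r['confidence'],2),np.round(atz(n,r['uv'],z),3))
E
```

```text
pics
{'clock': 0.0, 'joint_pos': array([ 1.37880959,  0.6899889 , -0.19451506,  1.56637579,  0.15730397,
        0.90249712, -0.21513395]), 'dq': array([ 0.00030738,  0.00146478, -0.00109198,  0.00202033, -0.0025355 ,
        0.0011338 ,  0.000481  ]), 'tau': array([-5.94732046e-04, -5.39612496e+01, -1.26656983e+00, -1.58541638e+01,
        9.14851465e-03,  9.46464686e-03, -1.02105929e-05]), 'ee_pos': array([ 0.13972081, -0.6084995 ,  0.23047255]), 'ee_rot': array([-0.07902655, -0.70247941, -0.0803303 ,  0.7027265 ]), 'ft_force': array([ 0.71705666, -0.00445826,  0.10547973]), 'torque': array([ 0.02317209, -0.0339837 , -0.00764545]), 'opening': 1.0014238670154136} 0.0187
scene 43.13915458754737 0.0731682287048192
[-0.42526835  0.11338714  1.37479499]
top 48.48702863976476 -0.0570233310846147
[-0.03940149 -0.02893051  1.49899633]
wrist 60.24637263555992 -0.04978389811155725
scene grinder [476.9 273.6] 0.71 [ 0.547 -0.312  0.   ]
scene collar [485.8 257.4] 0.8 [ 0.542 -0.319  0.081]
scene slot [495.5 265.3] 0.82 [ 0.518 -0.341  0.078]
scene half_mark [485.9 275.2] 0.72 [ 0.487 -0.31   
[... 676 characters left out ...]
 0.94 [ 0.538 -0.317  0.   ]
top collar [485.5 284.1] 0.83 [ 0.545 -0.321  0.081]
top slot [489.6 296. ] 0.82 [ 0.514 -0.338  0.078]
top slot [285.5 238.8] 0.24 [0.544 0.265 0.078]
top half_mark [483.2 299.9] 0.97 [ 0.498 -0.322  0.078]
top lid [216.1 266.9] 0.7 [0.436 0.459 0.   ]
top lid [176.7 233.8] 0.67 [0.51  0.616 0.   ]
top lid_bar [173. 230.] 0.8 [0.499 0.608 0.054]
top lid_bar [269.7 272.6] 0.79 [0.44  0.285 0.054]
top lid_bar [208.9 258. ] 0.77 [0.44  0.471 0.054]
top size_knob [487.3 320.1] 0.53 [ 0.445 -0.342  0.07 ]
top mill_dark [461.2 252.1] 0.76 [ 0.663 -0.252  0.   ]
top mill_dark [479.8 292.6] 0.5 [ 0.547 -0.325  0.   ]
top mill_white [284.9 240. ] 0.75 [0.572 0.282 0.   ]
```

View pics/scene0.png

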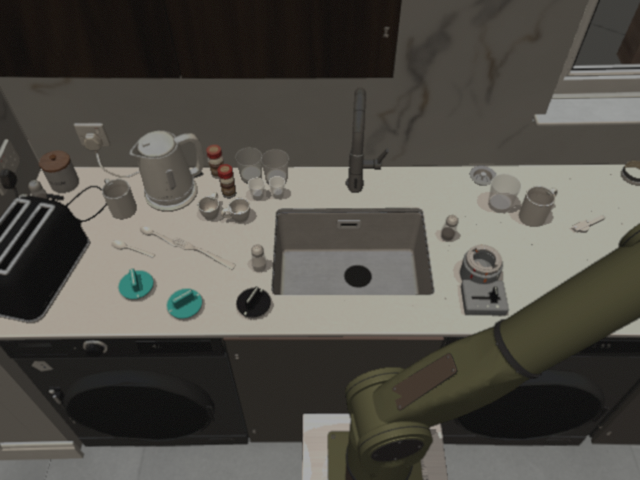

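View pics/top0.png

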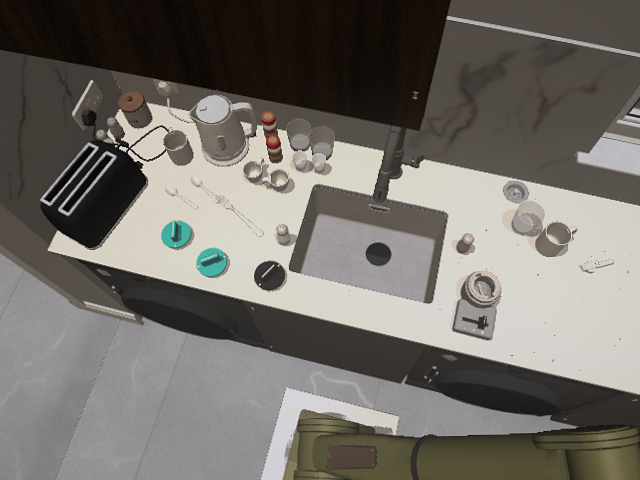

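Run:
```python
import cv2,numpy as np
a=cv2.imread('pics/scene0.png');b=cv2.imread('pics/top0.png')
u=cv2.resize(a[235:335,100:300],None,fx=4,fy=4,interpolation=cv2.INTER_CUBIC)[:290]
v=cv2.resize(b[210:285,145:345],None,fx=4,fy=4,interpolation=cv2.INTER_CUBIC)
cv2.imwrite('pics/lids.png',np.vstack([u,v]))
u=cv2.resize(a[220:320,420:560],None,fx=4,fy=4,interpolation=cv2.INTER_CUBIC)[:,:400]
v=cv2.resize(b[230:330,430:570],None,fx=4,fy=4,interpolation=cv2.INTER_CUBIC)[:,:400]
cv2.imwrite('pics/grind.png',np.hstack([u,v]))
```

```text
(no output)
```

View pics/lids.png

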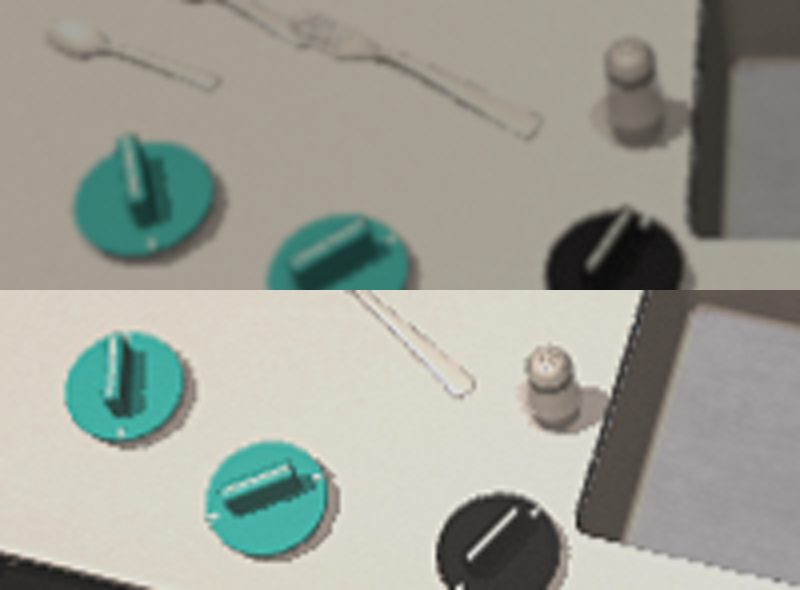

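View pics/grind.png

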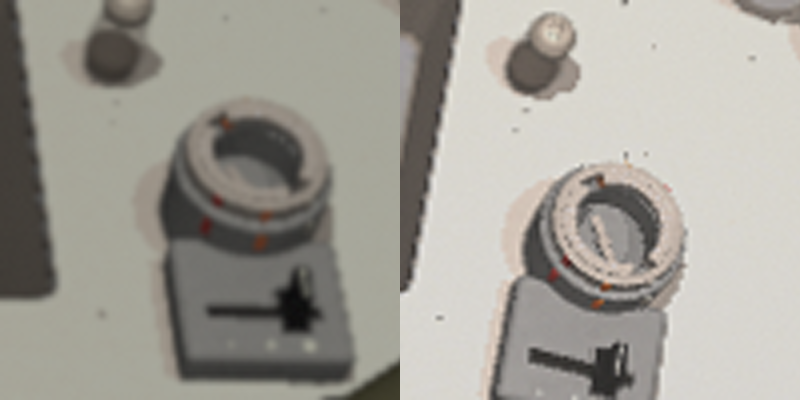

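Three lid-shaped candidates in the top view: black at (269,276), turquoise at (212,262) and (176,234). The black one fits the description, and the crop confirms its black flange with the white line on the bar. The grinder is at about (480,300), with its fin near the coarse (right) end. The shakers are at (283,233) and (465,243). I'll head for the grinder first and look with the wrist camera.

```bash
cat >> h.py <<'E'
def go(target,yaw_turn=None):
    st=ctrl.state();R=q2R(st['ee_rot'])
    d=R.T@(np.array(target)-st['ee_pos'])/0.04
    print('units tool xyz',np.round(d,2)); return d
def yaw(st=None):
    st=st or ctrl.state();R=q2R(st['ee_rot']);return np.degrees(np.arctan2(R[1,1],R[0,1]))
def info():
    st=ctrl.state();print('t',round(st['clock'],2),'pos',np.round(st['ee_pos'],4),'yaw_y',round(yaw(st),2),'xaxis',np.round(q2R(st['ee_rot'])[:,0],3),'F',np.round(st['ft_force'],1),'M',np.round(st['torque'],2),'op',round(st['opening'],3))
E
python3 - <<'E'
from h import *
info();R=q2R(ctrl.state()['ee_rot']);print(np.round(R,3));print(np.round(camera_info('wrist')['tool_from_camera'],3))
go([0.40,-0.33,0.26])
E
```

```text
t 1.15 pos [ 0.14   -0.6092  0.2313] yaw_y -77.06 xaxis [ 0. -0. -1.] F [ 0.9 -0.  -0. ] M [ 0.02 -0.02  0.01] op 1.002
[[ 0.     0.224 -0.975]
 [-0.    -0.975 -0.224]
 [-1.     0.    -0.   ]]
[[-0.    -0.277  0.961 -0.143]
 [ 1.    -0.    -0.     0.   ]
 [ 0.     0.961  0.277 -0.071]
 [ 0.     0.     0.     1.   ]]
units tool xyz [-0.72 -5.35 -7.9 ]
```

>>> send_rows(plan=[[[-0.1,-0.5,-1],0,0],[[-0.1,-0.5,-1],0,0],[[-0.1,-0.5,-1],0,0],[[-0.1,-0.5,-1],0,0],[[-0.1,-0.5,-1],0,0]])

```text
clock: 1.78
ee_pos: [0.3133, -0.4672, 0.251]
ee_rot: [-0.077, -0.702, -0.075, 0.704]
ft_force: [-0.4, -0.5, -0.1]
opening: 0.996
```

>>> send_rows(plan=[[[0,-0.5,-1],0,0],[[0,-0.5,-1],0,0],[[0,-0.5,-1],0,0],[[0,-0.5,-1],0,0],[[0,-0.5,-1],0,0]])

```text
clock: 2.4
ee_pos: [0.4933, -0.3222, 0.2516]
ee_rot: [0.078, 0.703, 0.074, -0.703]
ft_force: [-0.2, -0.4, 0.3]
opening: 1.0
```

Run:
```python
from h import *
info(); st=ctrl.state()
save('w1.png',read_camera('wrist'))
for th,z in [('grinder',0),('collar',.081),('slot',.078),('half_mark',.078),('size_knob',.0705)]:
  for r in models.pinpoint('wrist',th)[:3]: print(th,np.round(r['uv'],1),round(r['confidence'],2),np.round(atz('wrist',r['uv'],z,st),4))
```

```text
t 2.4 pos [ 0.4933 -0.3222  0.2516] yaw_y -77.66 xaxis [ 0.001 -0.005 -1.   ] F [-0.2 -0.4  0.3] M [ 0.01 -0.01 -0.01] op 1.0
grinder [325.8 142.1] 0.69 [ 0.5411 -0.3171  0.    ]
collar [325.8 144.4] 0.72 [ 0.5439 -0.3153  0.081 ]
collar [324.7 140.2] 0.58 [ 0.5468 -0.3138  0.081 ]
slot [347.7 186.9] 0.97 [ 0.5159 -0.3389  0.078 ]
half_mark [313.4 202.7] 0.82 [ 0.4981 -0.3156  0.078 ]
size_knob [318.8 262.9] 0.7 [ 0.4476 -0.3308  0.0705]
size_knob [348.  184.7] 0.52 [ 0.5165 -0.3394  0.0705]
```

View pics/w1.png

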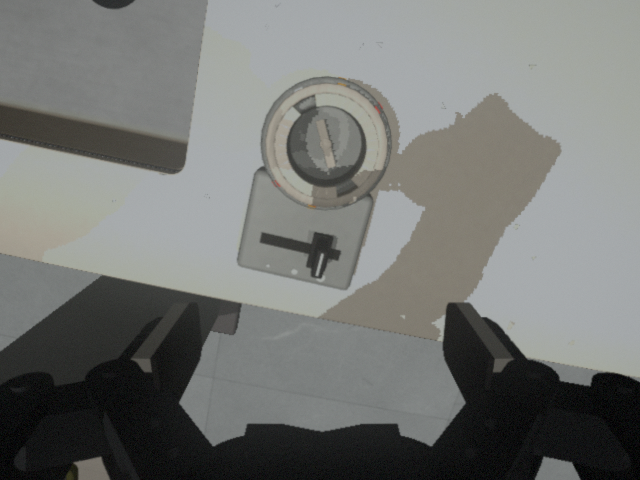

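```bash
cat > ov.py <<'E'
from h import *
def grinder_pts(x,y,yw,q):
    c,s=np.cos(yw),np.sin(yw);G=lambda p:np.c_[c*p[:,0]-s*p[:,1]+x,s*p[:,0]+c*p[:,1]+y,p[:,2]]
    a=np.linspace(0,2*np.pi,90)
    L=[]
    for r,z in [(.046,.081),(.030,.081)]: L.append(G(np.c_[r*np.cos(a),r*np.sin(a),0*a+z]))
    L.append(G(np.array([[-.05,-.055,.034],[-.13,-.055,.034],[-.13,.055,.034],[-.05,.055,.034]])))
    for d in (-140,40,180,0):
        t=np.radians(d);L.append(G(np.array([[.03*np.cos(t),.03*np.sin(t),.081],[.046*np.cos(t),.046*np.sin(t),.081]])))
    k=np.array([[-.108,-.005],[-.082,-.005],[-.082,.005],[-.108,.005],[-.108,-.005]])+[0,-.022+q]
    L.append(G(np.c_[k,0*k[:,0]+.0705]))
    return L
def draw(img,L,name,st,crop,f,out,col=(255,0,255)):
    x0,y0,x1,y1=crop
    im=cv2.resize(img[y0:y1,x0:x1],None,fx=f,fy=f,interpolation=cv2.INTER_CUBIC)
    for p in L:
        uv=(proj(name,p,st)-[x0,y0]+.5)*f
        cv2.polylines(im,[np.round(uv).astype(int)],False,col,1)
    save(out,im)
E
python3 - <<'E'
from ov import *
st=ctrl.state()
img=cv2.cvtColor(cv2.imread('pics/w1.png'),cv2.COLOR_BGR2RGB)
draw(img,grinder_pts(.544,-.3155,0,.006),'wrist',st,(220,60,420,300),2.4,'ov1.png')
# refine: pixels of console corners
for uv in [(238.5,264),(348,290)]: print(atz('wrist',uv,.034,st))
E
```

```text
[ 0.41546821 -0.2629556   0.034     ]
[ 0.41137927 -0.36823329  0.034     ]
```

View pics/ov1.png

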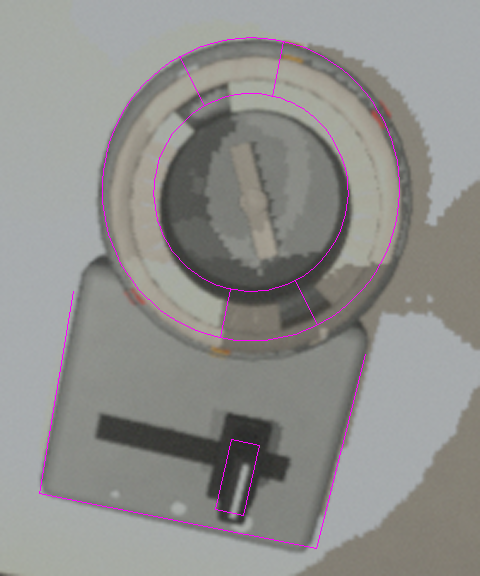

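Run:
```python
from ov import *
st=ctrl.state()
img=cv2.cvtColor(cv2.imread('pics/w1.png'),cv2.COLOR_BGR2RGB)
draw(img,grinder_pts(.5405,-.3165,np.radians(-2),.004),'wrist',st,(220,60,420,300),2.4,'ov2.png')
```

```text
(no output)
```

View pics/ov2.png

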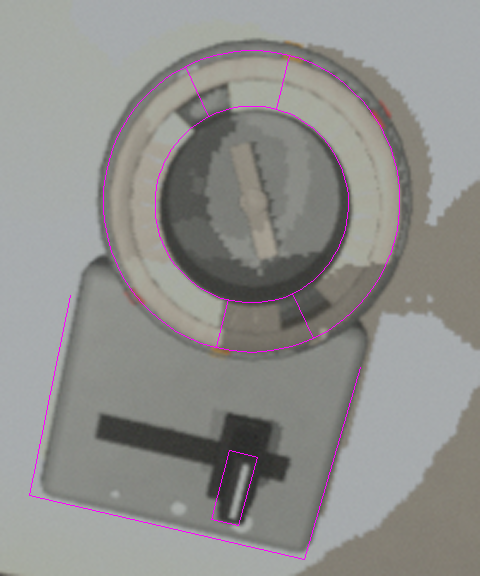

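>>> send_rows(plan=[[[0.9,0,0.4],1,0],[[0.9,0,0.4],1,0],[[0.9,0,0.4],0.9,0],[[0,0,0],0,0.25],[[0,0,0],0,0.25]])

```text
clock: 3.32
ee_pos: [0.4397, -0.3385, 0.1436]
ee_rot: [-0.016, 0.708, -0.024, -0.706]
ft_force: [0.2, 0.7, 1.3]
opening: 0.747
```

Run:
```python
from ov import *
info(); st=ctrl.state()
img=read_camera('wrist')
draw(img,grinder_pts(.541,-.3177,np.radians(-2),.004),'wrist',st,(150,0,490,280),2.0,'ov3.png')
draw(img,grinder_pts(.541,-.3177,np.radians(-2),.004)[6:],'wrist',st,(0,0,640,480),1.2,'ov3b.png')
go([.4455,-.3324,.05])
for th,z in [('collar',.081),('slot',.078),('half_mark',.078),('size_knob',.0705)]:
  for r in models.pinpoint('wrist',th)[:3]: print(th,np.round(r['uv'],1),round(r['confidence'],2),np.round(atz('wrist',r['uv'],z,st),4))
```

```text
t 3.33 pos [ 0.4397 -0.3385  0.1436] yaw_y -93.27 xaxis [ 0.003 -0.012 -1.   ] F [0.2 0.7 1.3] M [ 0.05 -0.06 -0.03] op 0.747
units tool xyz [ 2.34 -0.19 -0.14]
collar [256.   47.3] 0.86 [ 0.5439 -0.3147  0.081 ]
slot [309.2 107.7] 0.96 [ 0.5155 -0.3375  0.078 ]
half_mark [264.1 147.4] 0.91 [ 0.4979 -0.3139  0.078 ]
size_knob [304.2 240.7] 0.58 [ 0.4462 -0.3301  0.0705]
```

View pics/ov3.png

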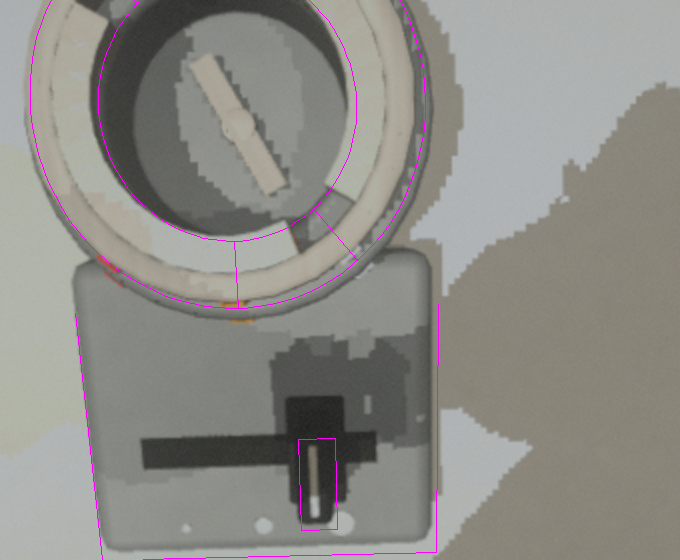

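View pics/ov3b.png

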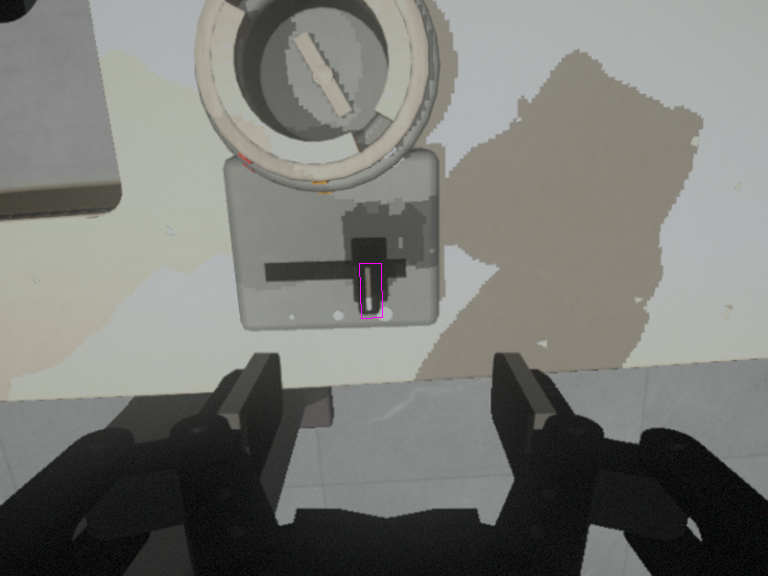

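>>> send_rows(plan=[[[0.8,-0.19,-0.14],-0.25,0.3],[[0.8,0,0],0,0.3],[[0.7,0,0],0,0.3]])

```text
clock: 3.95
ee_pos: [0.4517, -0.3333, 0.0535]
ee_rot: [-0.005, 0.712, -0.017, -0.702]
ft_force: [0.1, -0.0, -0.8]
opening: 0.698
```

Run:
```python
from ov import *
info(); st=ctrl.state()
img=read_camera('wrist')
draw(img,grinder_pts(.5415,-.3165,np.radians(-2),.004)[6:],'wrist',st,(0,0,640,480),1.2,'ov4.png')
go([.4455,-.331,.05])
```

```text
t 3.95 pos [ 0.4517 -0.3333  0.0535] yaw_y -91.83 xaxis [ 0.013 -0.017 -1.   ] F [ 0.1 -0.  -0.8] M [0.07 0.01 0.01] op 0.698
units tool xyz [ 0.01 -0.02  0.12]
```

View pics/ov4.png

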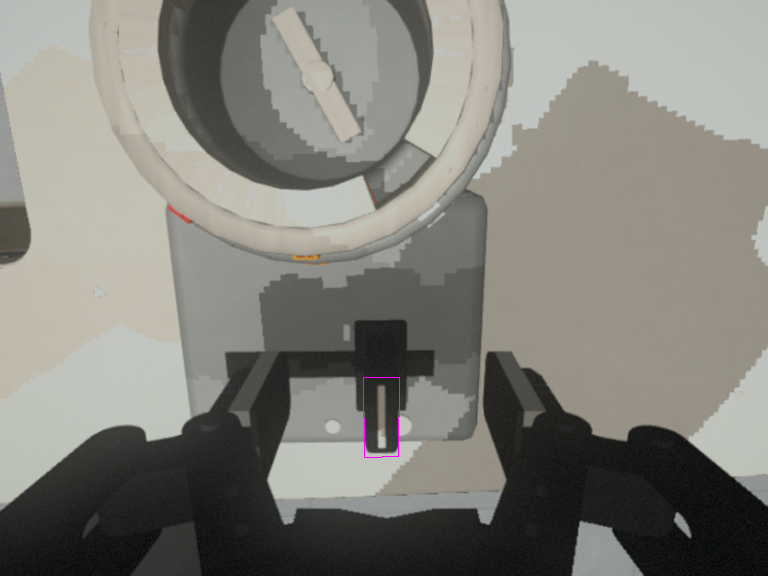

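>>> send_rows(plan=[[[0.1,0,0.15],0,0.6],[[0,0,0],0,1],[[0,0,0],0,1],[[0,0,0],0,1],[[0,0,0],0,1]], force=30)

```text
clock: 4.62
ee_pos: [0.4453, -0.3321, 0.0481]
ee_rot: [-0.005, 0.711, -0.016, -0.703]
ft_force: [1.4, -0.9, -6.9]
opening: 0.109
```

Run:
```python
from ov import *
info()
```

```text
t 4.62 pos [ 0.4453 -0.3321  0.0481] yaw_y -91.74 xaxis [ 0.012 -0.015 -1.   ] F [ 1.4 -0.9 -6.9] M [ 0.1  -0.2   0.08] op 0.109
```

>>> send_rows(plan=[[[0,-0.35,0],0,1],[[0,-0.35,0],0,1],[[0,-0.2,0],0,1],[[0,-0.1,0],0,1]])

```text
clock: 5.12
ee_pos: [0.4465, -0.2912, 0.0481]
ee_rot: [-0.005, 0.712, -0.017, -0.702]
ft_force: [-0.3, -9.2, -10.1]
opening: 0.11
```

Run:
```python
from ov import *
info()
```

```text
t 5.12 pos [ 0.4465 -0.2912  0.0481] yaw_y -91.78 xaxis [ 0.013 -0.018 -1.   ] F [ -0.3  -9.2 -10.1] M [-1.7   0.18  0.05] op 0.11
```

>>> send_rows(plan=[[[0,-0.15,0],0,1],[[0,-0.1,0],0,1]])

```text
clock: 5.38
ee_pos: [0.4465, -0.2913, 0.0482]
ee_rot: [-0.002, 0.713, -0.025, -0.701]
ft_force: [0.5, -7.5, -7.8]
opening: 0.108
```

Run:
```python
from ov import *
info(); st=ctrl.state()
img=read_camera('wrist')
draw(img,grinder_pts(.5415,-.3165,np.radians(-2),.044)[6:],'wrist',st,(0,0,640,480),1.2,'ov5.png')
```

```text
t 5.38 pos [ 0.4465 -0.2913  0.0482] yaw_y -92.23 xaxis [ 0.015 -0.032 -0.999] F [ 0.5 -7.5 -7.8] M [-1.2  0.1  0.2] op 0.108
```

View pics/ov5.png

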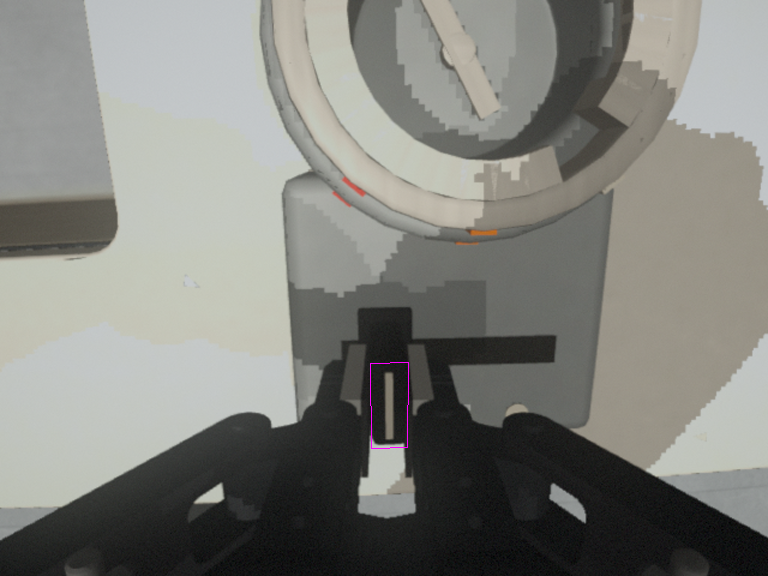

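>>> send_rows(plan=[[[0,0,0],0,0.7],[[0,0,0],0,0.6],[[-0.3,0,0],0,0.5],[[-1,0,0],0,0.5],[[-1,0,0],0,0.3]])

```text
clock: 6.05
ee_pos: [0.4446, -0.2853, 0.1423]
ee_rot: [-0.003, 0.711, -0.023, -0.702]
ft_force: [0.0, -0.7, -0.1]
opening: 0.69
```

Run:
```python
from ov import *
info(); st=ctrl.state()
img=read_camera('wrist')
draw(img,grinder_pts(.5415,-.3165,np.radians(-2),.044),'wrist',st,(0,0,640,480),1.2,'ov6.png')
```

```text
t 6.05 pos [ 0.4446 -0.2853  0.1423] yaw_y -92.11 xaxis [ 0.012 -0.029 -1.   ] F [ 0.  -0.7 -0.1] M [-0.02 -0.04  0.01] op 0.69
```

View pics/ov6.png

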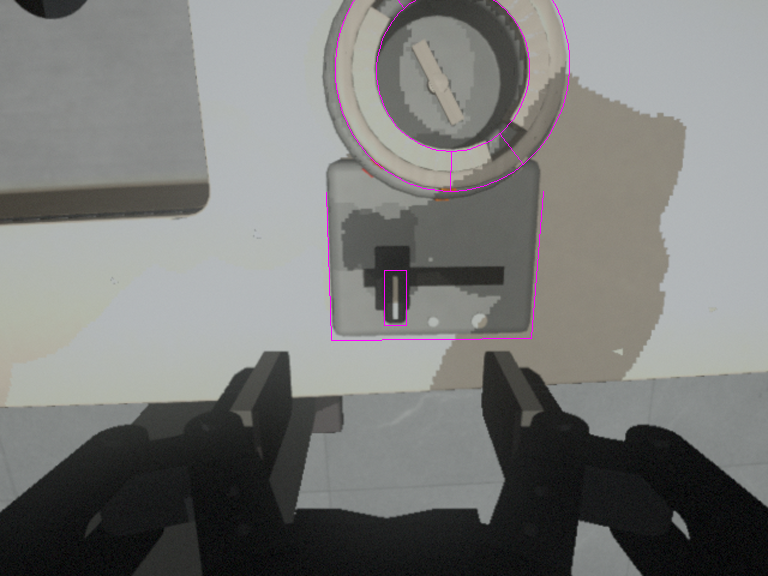

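Run:
```python
from ov import *
st=ctrl.state()
img=read_camera('wrist');save('w6.png',img)
draw(img,grinder_pts(.5415,-.3165,np.radians(-2),.044),'wrist',st,(260,0,490,170),3.4,'ov7.png')
L=grinder_pts(.5415,-.3165,np.radians(-2),.044)
```

```text
(no output)
```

View pics/ov7.png

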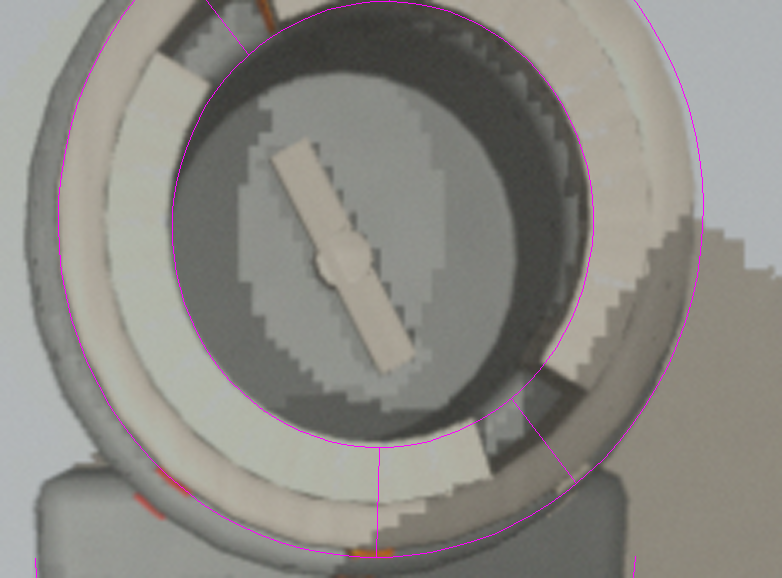

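Run:
```python
from ov import *
def tri(a,b):
    o1,v1=ray('scene',a);o2,v2=ray('top',b)
    A=np.c_[v1,-v2];s=np.linalg.lstsq(A,o2-o1,rcond=None)[0]
    p,q=o1+v1*s[0],o2+v2*s[1];return (p+q)/2,np.linalg.norm(p-q)
print('tap',tri((355,187),(380,204)))
print('bar',tri((260.7-4,300-0),(269.7,272.6)))
# bar line ends in top crop: (467,557)->(517,510); crop origin (145,210), row offset 290, x4
e=[atz('top',(145+u/4,210+(v-290)/4),.054) for u,v in [(469,557),(516,511)]]
print(e,np.degrees(np.arctan2(*(e[1]-e[0])[[1,0]])))
info();print(np.round(ctrl.state()['joint_pos'],2))
go([.42,.285,.25])
```

```text
tap (array([0.62994676, 0.02233835, 0.25713352]), np.float64(0.015868293226367382))
bar (array([0.44921156, 0.28887501, 0.02278719]), np.float64(0.005218070912284727))
[array([0.42233547, 0.30183595, 0.054     ]), array([0.46467038, 0.27913684, 0.054     ])] -28.199295566337213
t 6.15 pos [ 0.4471 -0.2867  0.1452] yaw_y -92.13 xaxis [ 0.02  -0.033 -0.999] F [ 1.9  0.4 -0.1] M [-0.06 -0.07  0.02] op 0.701
[ 0.49  0.68 -0.03  1.97  0.09  0.46 -1.22]
units tool xyz [ -3.1  -14.17   1.14]
```

>>> send_rows(plan=[[[-0.5,-0.8,0.08],0,0.2],[[-0.5,-1,0.08],0,0.2],[[-0.5,-1,0.08],0,0.2],[[-0.3,-1,0.08],0,0.2],[[0,-1,0.08],0,0.2]])

```text
clock: 6.78
ee_pos: [0.4367, -0.0878, 0.2144]
ee_rot: [-0.003, 0.716, -0.026, -0.698]
ft_force: [-0.0, -0.2, -1.1]
opening: 0.8
```

>>> send_rows(plan=[[[0,-1,0.08],0,0.2],[[0,-1,0.08],0,0.2],[[0,-1,0.08],0,0.2],[[0,-1,0.08],0,0.2],[[0,-1,0.08],0.3,0.2]])

```text
clock: 7.4
ee_pos: [0.4263, 0.1211, 0.2087]
ee_rot: [-0.013, 0.716, -0.034, -0.697]
ft_force: [0.2, 0.5, -0.1]
opening: 0.796
```

Run:
```python
from ov import *
info();print(np.round(ctrl.state()['joint_pos'],2))
go([.42,.285,.22])
```

```text
t 7.4 pos [0.4263 0.1211 0.2087] yaw_y -93.77 xaxis [ 0.025 -0.03  -0.999] F [ 0.2  0.5 -0.1] M [ 0.08  0.02 -0.05] op 0.796
[-0.48  0.5   0.1   2.14 -0.02  0.49 -2.  ]
units tool xyz [-0.41 -4.07  0.42]
```

>>> send_rows(plan=[[[0,-1,0.1],-1,0.1],[[0,-1,0.2],-1,0.1],[[0,-1,0.2],-1,0.1],[[0,-0.8,0.3],-1,0.1],[[0,0,0],-1,0.1]])

```text
clock: 8.02
ee_pos: [0.38, 0.2791, 0.2034]
ee_rot: [0.15, 0.7, 0.128, -0.687]
ft_force: [0.1, 0.1, 0.2]
opening: 0.901
```

>>> send_rows(plan=[[[0,0,0],-1,0.1],[[0,0,0],-1,0.1],[[0,0,0],-1,0.1],[[0,0,0],-1,0.1],[[0,0,0],-1,0.1]])

```text
clock: 8.65
ee_pos: [0.3761, 0.2801, 0.2037]
ee_rot: [0.304, 0.647, 0.28, -0.641]
ft_force: [0.2, -0.4, 0.1]
opening: 0.899
```

Run:
```python
from ov import *
info();print(np.round(ctrl.state()['joint_pos'],2))
go([.42,.285,.22])
```

```text
t 8.65 pos [0.3761 0.2801 0.2037] yaw_y -41.18 xaxis [ 0.022 -0.027 -0.999] F [ 0.2 -0.4  0.1] M [0.04 0.03 0.01] op 0.899
[-0.67  0.54 -0.14  2.06  0.19  0.57 -1.68]
units tool xyz [-0.39  0.76 -0.81]
```

>>> send_rows(plan=[[[0,0,0],-1,0.1],[[0,0,0],-1,0.1],[[0,0,0],-1,0.1],[[0,0,0],-1,0.1],[[0,0,0],-1,0.1]])

```text
clock: 9.28
ee_pos: [0.373, 0.2798, 0.2041]
ee_rot: [-0.442, -0.561, -0.418, 0.562]
ft_force: [-0.4, -0.1, -0.2]
opening: 0.899
```

>>> send_rows(plan=[[[0,0,0],-1,0.1],[[0,0,0],-1,0.1],[[0,0,0],-1,0.1],[[0,0,0],-1,0.1],[[0,0,0],-1,0.1]])

```text
clock: 9.9
ee_pos: [0.3702, 0.2792, 0.2046]
ee_rot: [0.556, 0.446, 0.534, -0.454]
ft_force: [0.0, 0.1, 0.5]
opening: 0.901
```

>>> send_rows(plan=[[[0,0,0],-1,0.1],[[0,0,0],-1,0.1],[[0,0,0],-1,0.1],[[0,0,0],-1,0.1],[[0,0,0],-1,0.1]])

```text
clock: 10.52
ee_pos: [0.3676, 0.2785, 0.2051]
ee_rot: [0.642, 0.309, 0.623, -0.323]
ft_force: [0.4, -0.1, 0.7]
opening: 0.902
```

Run:
```python
from ov import *
info();st=ctrl.state();print(np.round(ctrl.state()['joint_pos'],2))
save('w8.png',read_camera('wrist'))
print(proj('wrist',[[.445,.29,.054]],st))
```

```text
t 10.53 pos [0.3676 0.2785 0.2051] yaw_y 36.92 xaxis [ 0.017 -0.03  -0.999] F [ 0.4 -0.1  0.7] M [ 0.06 -0.03 -0.01] op 0.902
[-0.42  0.57 -0.55  2.06  0.53  0.67 -0.68]
[[412.89307669 256.35590401]]
```

View pics/w8.png

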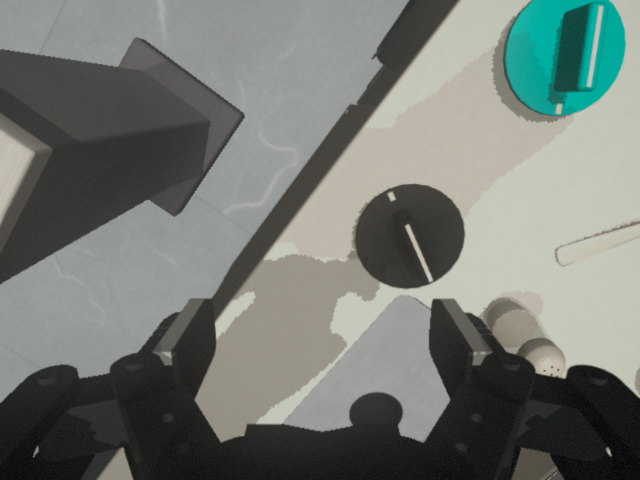

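```bash
cat >> ov.py <<'E'
def lid_pts(x,y,a,z0=0,b=None):
    c,s=np.cos(a),np.sin(a);G=lambda p:np.c_[c*p[:,0]-s*p[:,1]+x,s*p[:,0]+c*p[:,1]+y,p[:,2]+z0]
    t=np.linspace(0,2*np.pi,90);L=[G(np.c_[.046*np.cos(t),.046*np.sin(t),0*t+.020])]
    k=np.array([[-.028,-.007],[.028,-.007],[.028,.007],[-.028,.007],[-.028,-.007]])
    L.append(G(np.c_[k,0*t[:5]+.054])); L.append(G(np.array([[-.046,0,.02],[-.036,0,.02]]))); L.append(G(np.array([[-.026,0,.054],[.026,0,.054]])));return L
E
python3 - <<'E'
from ov import *
st=ctrl.state()
e=[atz('wrist',p,.054,st) for p in [(409,226),(432,282)]];m=(e[0]+e[1])/2;a=np.arctan2(*(e[1]-e[0])[[1,0]])
print(m,np.degrees(a)%180, atz('wrist',(410.5,236),.02,st))
fl=atz('wrist',(410.5,236),.02,st)
img=cv2.cvtColor(cv2.imread('pics/w8.png'),cv2.COLOR_BGR2RGB)
draw(img,lid_pts(m[0],m[1],a),'wrist',st,(330,160,500,310),4,'ov8.png')
E
```

```text
[0.4487754  0.29475465 0.054     ] 151.82480524786092 [0.44555421 0.29691053 0.02      ]
```

View pics/ov8.png

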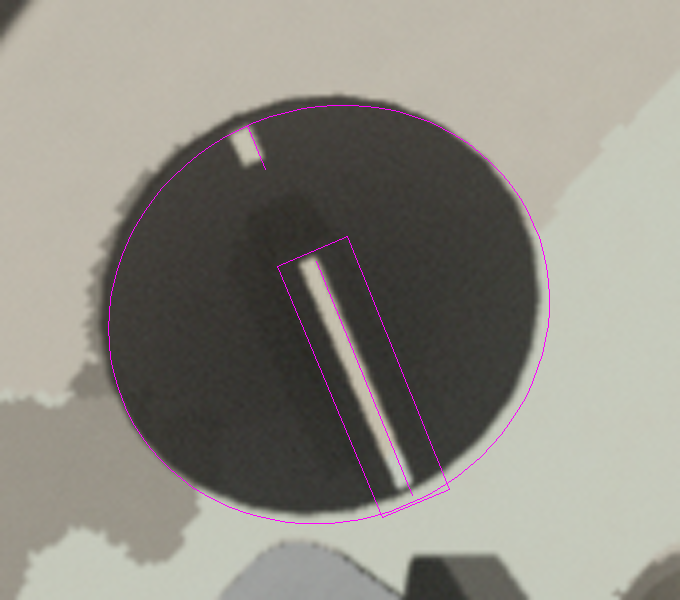

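>>> send_rows(plan=[[[0.4,0.32,0.25],-1,0.1],[[0.4,0.32,0.25],-1,0.1],[[0.4,0.32,0.25],-1,0.1],[[0.4,0.32,0.25],-1,0.1],[[0.4,0.32,0.25],-1,0.1]])

```text
clock: 11.2
ee_pos: [0.4488, 0.2895, 0.1255]
ee_rot: [0.696, 0.158, 0.678, -0.176]
ft_force: [1.0, -0.7, 1.0]
opening: 0.901
```

Run:
```python
from ov import *
info();st=ctrl.state();img=read_camera('wrist');save('w9.png',img)
draw(img,lid_pts(.447,.296,np.radians(152)),'wrist',st,(0,0,640,480),1.2,'ov9.png')
go([.447,.296,.026])
```

```text
t 11.2 pos [0.4488 0.2895 0.1255] yaw_y 62.7 xaxis [ 0.018 -0.03  -0.999] F [ 1.  -0.7  1. ] M [-0.01  0.03  0.01] op 0.901
units tool xyz [ 2.43  0.15 -0.22]
```

View pics/ov9.png

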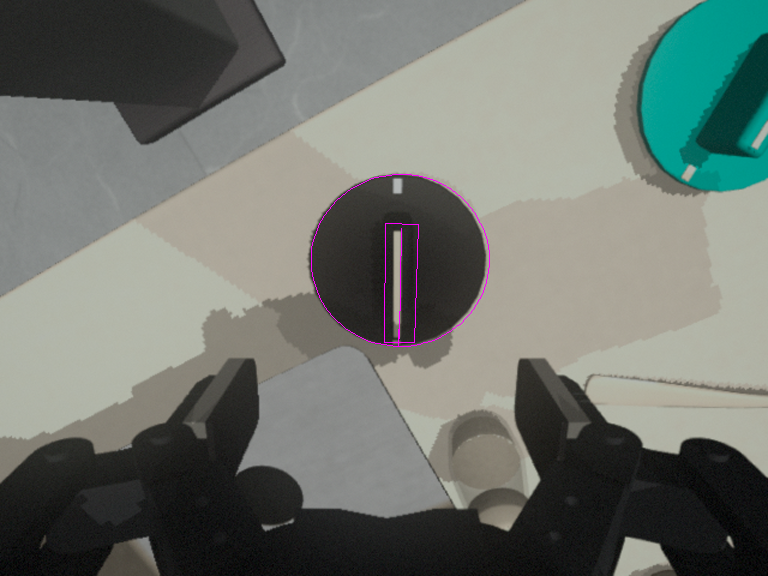

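>>> send_rows(plan=[[[0.8,0.1,-0.22],0,0.3],[[0.9,0,0],0,0.4],[[0.6,0,0],0,0.4],[[0,0,0],0,0.4]], force=60)

```text
clock: 11.75
ee_pos: [0.4451, 0.2948, 0.0302]
ee_rot: [0.695, 0.161, 0.678, -0.178]
ft_force: [-0.8, 0.6, 0.3]
opening: 0.599
```

Run:
```python
from ov import *
info();st=ctrl.state();img=read_camera('wrist')
draw(img,lid_pts(.446,.295,np.radians(152.7)),'wrist',st,(0,0,640,480),1.2,'ov10.png')
go([.446,.295,.026])
```

```text
t 11.75 pos [0.4451 0.2948 0.0302] yaw_y 62.21 xaxis [ 0.017 -0.029 -0.999] F [-0.8  0.6  0.3] M [0.02 0.03 0.03] op 0.599
units tool xyz [ 0.13 -0.    0.01]
```

View pics/ov10.png

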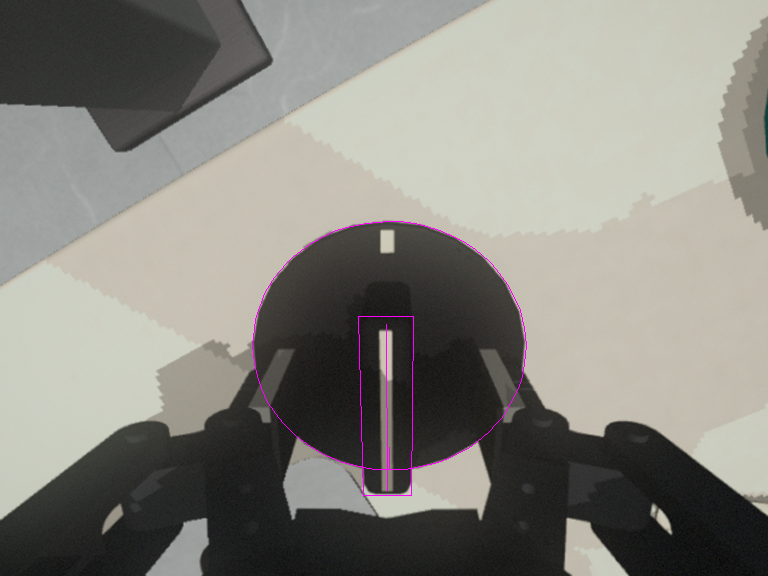

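>>> send_rows(plan=[[[0.05,0,0],0,0.7],[[0,0,0],0,1],[[0,0,0],0,1],[[0,0,0],0,1],[[0,0,0],0,1]], force=80)

```text
clock: 12.42
ee_pos: [0.4469, 0.2964, 0.0323]
ee_rot: [0.696, 0.164, 0.676, -0.177]
ft_force: [-0.3, 0.1, -1.3]
opening: 0.144
```

Run:
```python
from ov import *
info();print(np.round(ctrl.state()['joint_pos'],2))
```

```text
t 12.43 pos [0.4469 0.2964 0.0323] yaw_y 62.09 xaxis [ 0.022 -0.025 -0.999] F [-0.3  0.1 -1.3] M [ 0.07  0.01 -0.  ] op 0.144
[-0.44  0.93 -0.42  1.96  0.92  0.47 -0.48]
```

>>> send_rows(plan=[[[-0.5,0,0],0,1],[[-1,0,0],0,1],[[-1,0,0],0,1],[[-0.9,-0.5,0.3],0,1],[[-0.5,-0.97,0.52],0.5,1]])

```text
clock: 13.05
ee_pos: [0.4437, 0.2352, 0.1931]
ee_rot: [0.692, 0.178, 0.674, -0.19]
ft_force: [0.1, -1.1, -1.7]
opening: 0.145
```

Run:
```python
from ov import *
info();st=ctrl.state();save('w11.png',read_camera('wrist'))
```

```text
t 13.05 pos [0.4437 0.2352 0.1931] yaw_y 59.88 xaxis [ 0.019 -0.023 -1.   ] F [ 0.1 -1.1 -1.7] M [-0.01  0.01 -0.03] op 0.145
```

View pics/w11.png

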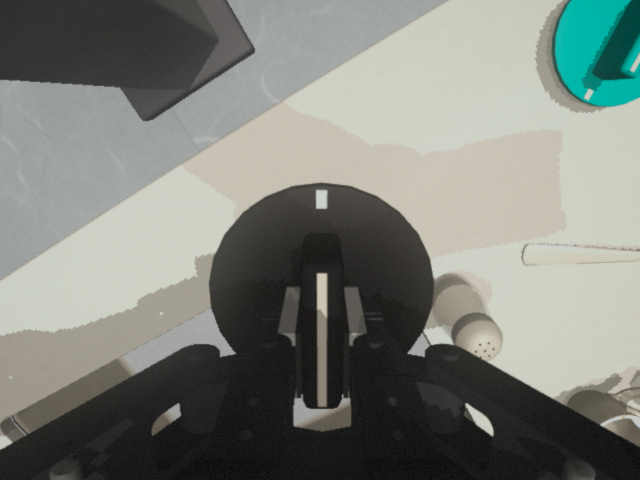

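The lid is held centrally by its bar, and the white mark at (321,199) is in line with the jaws. I'll carry it to the grinder while turning.

>>> send_rows(plan=[[[0,-0.95,0.57],1,1],[[0,-0.9,0.64],1,1],[[0,-0.83,0.71],1,1],[[0,-0.77,0.78],1,1],[[0,-0.7,0.84],1,1]])

```text
clock: 13.72
ee_pos: [0.4428, 0.0022, 0.2019]
ee_rot: [0.636, 0.327, 0.611, -0.339]
ft_force: [0.2, -0.2, -1.2]
opening: 0.148
```

>>> send_rows(plan=[[[0,-0.63,0.9],1,1],[[0,-0.55,0.95],1,1],[[0,-0.46,1],1,1],[[0,-0.37,1],1,1],[[0,-0.28,1],1,1]])

```text
clock: 14.35
ee_pos: [0.4346, -0.2209, 0.2082]
ee_rot: [0.546, 0.461, 0.52, -0.467]
ft_force: [-0.1, 0.2, -1.0]
opening: 0.147
```

Run:
```python
from ov import *
info();print(np.round(ctrl.state()['joint_pos'],2))
go([.541,-.316,.18])
```

```text
t 14.35 pos [ 0.4346 -0.2209  0.2082] yaw_y 7.93 xaxis [ 0.021 -0.031 -0.999] F [-0.1  0.2 -1. ] M [ 0.05  0.   -0.03] op 0.147
[ 0.68  0.57 -0.49  2.02  0.48  0.64  0.  ]
units tool xyz [0.84 2.29 2.7 ]
```

>>> send_rows(plan=[[[0.1,0.5,0.45],1,1],[[0.1,0.55,0.44],1,1],[[0.1,0.57,0.42],1,1],[[0.1,0.6,0.4],1,1],[[0.1,0.6,0.35],1,1]])

```text
clock: 14.98
ee_pos: [0.5417, -0.3153, 0.1909]
ee_rot: [-0.426, -0.571, -0.402, 0.575]
ft_force: [-0.7, 0.3, -1.6]
opening: 0.146
```

>>> send_rows(plan=[[[0,0,0],1,1],[[0,0,0],1,1],[[0,0,0],1,1],[[0,0,0],1,1],[[0,0,0],1,1]])

```text
clock: 15.6
ee_pos: [0.5409, -0.3158, 0.1875]
ee_rot: [-0.286, -0.65, -0.264, 0.652]
ft_force: [-0.7, -0.1, -0.9]
opening: 0.145
```

Run:
```python
from ov import *
info();st=ctrl.state();print(np.round(ctrl.state()['joint_pos'],2))
img=read_camera('wrist')
draw(img,grinder_pts(.5413,-.3163,np.radians(-2),.044),'wrist',st,(0,0,640,480),1.2,'ov12.png')
go([.541,-.316,.15])
```

```text
t 15.6 pos [ 0.5409 -0.3158  0.1875] yaw_y -44.23 xaxis [ 0.009 -0.029 -1.   ] F [-0.7 -0.1 -0.9] M [ 0.07  0.   -0.01] op 0.145
[ 0.57  0.74 -0.23  1.63  0.25  0.79 -0.55]
units tool xyz [ 0.94 -0.02 -0.01]
```

View pics/ov12.png

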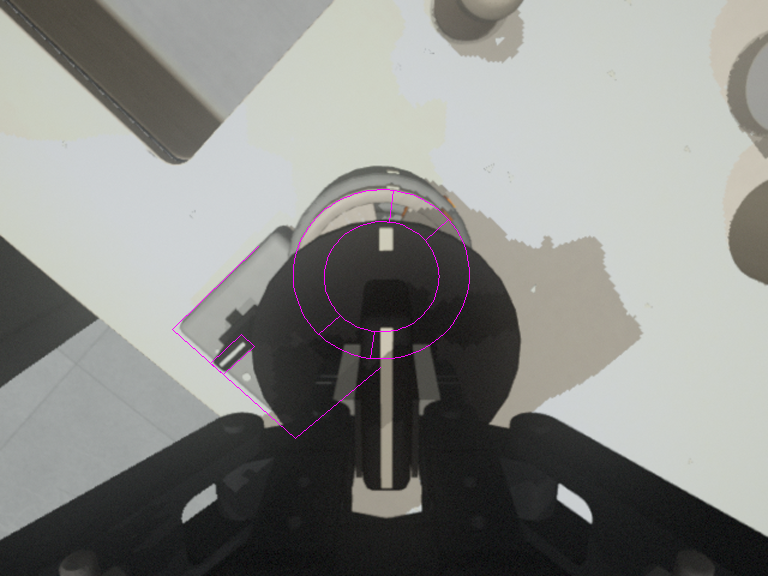

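>>> send_rows(plan=[[[0.5,0,0],0.8,1],[[0.5,0,0],0.75,1],[[0.3,0,0],0,1],[[0,0,0],0,1]])

```text
clock: 16.15
ee_pos: [0.541, -0.3163, 0.1335]
ee_rot: [-0.241, -0.668, -0.22, 0.669]
ft_force: [-0.1, -0.2, -0.7]
opening: 0.142
```

Run:
```python
from ov import *
info();st=ctrl.state()
img=read_camera('wrist');p=st['ee_pos'];a=np.radians(yaw(st)+90)
draw(img,grinder_pts(.5413,-.3163,np.radians(-2),.044)+lid_pts(p[0],p[1],a,p[2]-.0323),'wrist',st,(0,0,640,480),1.2,'ov13.png')
go([.5413,-.3163,.125])
im=read_camera('scene')
draw(im,lid_pts(p[0],p[1],a,p[2]-.0323),'scene',None,(420,190,570,310),5,'sc13.png')
```

```text
t 16.15 pos [ 0.541  -0.3163  0.1335] yaw_y -51.97 xaxis [ 0.008 -0.029 -1.   ] F [-0.1 -0.2 -0.7] M [ 0.11 -0.02  0.04] op 0.142
units tool xyz [ 0.23 -0.01 -0.  ]
```

View pics/ov13.png

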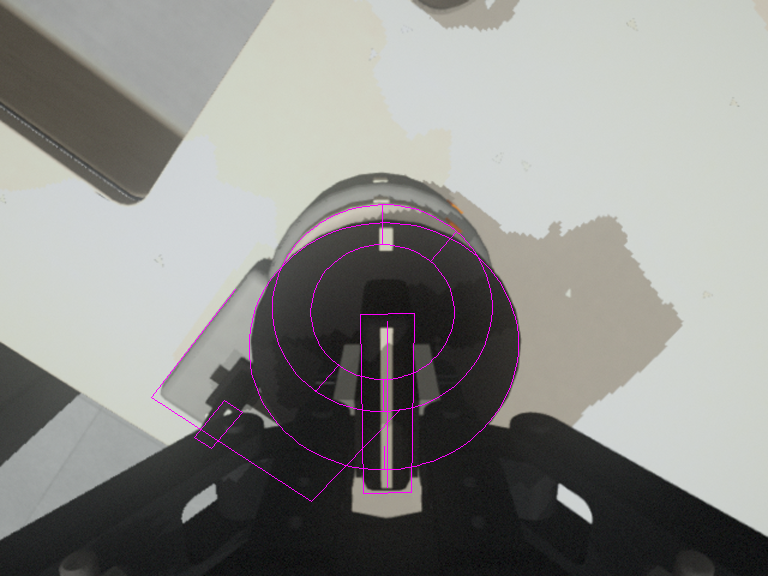

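View pics/sc13.png

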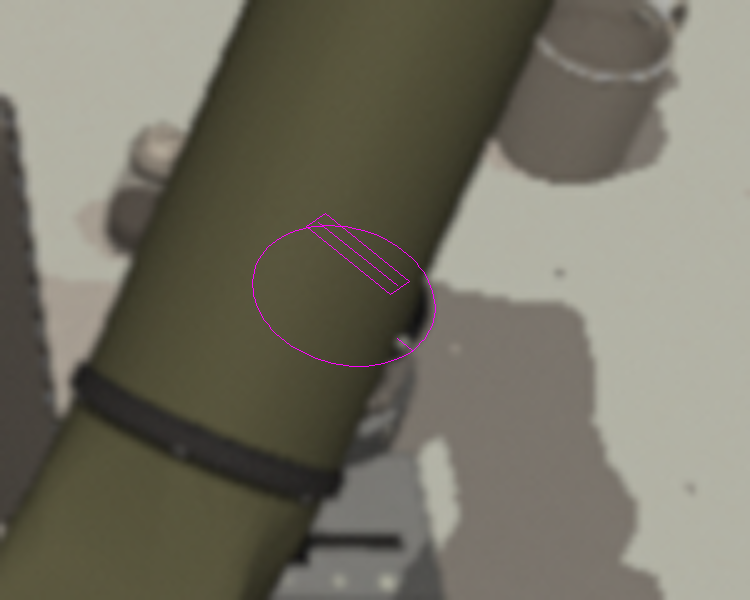

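>>> send_rows(plan=[[[0.3,0,0],0,1],[[0.3,0,0],0,1],[[0.15,0,0],0,1]])

```text
clock: 16.62
ee_pos: [0.543, -0.3179, 0.1047]
ee_rot: [0.242, 0.669, 0.219, -0.668]
ft_force: [-0.8, 2.0, 0.3]
opening: 0.143
```

Run:
```python
from ov import *
info();go([.5413,-.3163,.099])
```

```text
t 16.62 pos [ 0.543  -0.3179  0.1047] yaw_y -51.98 xaxis [ 0.013 -0.03  -0.999] F [-0.8  2.   0.3] M [0.46 0.34 0.01] op 0.143
units tool xyz [ 0.14 -0.06  0.01]
```

>>> send_rows(plan=[[[0.1,-0.05,0],0,1],[[0.1,0,0],0,1],[[0,0,0],0,1]])

```text
clock: 17.0
ee_pos: [0.5422, -0.3162, 0.0988]
ee_rot: [0.242, 0.669, 0.219, -0.668]
ft_force: [-1.5, 1.0, -0.3]
opening: 0.147
```

Run:
```python
from ov import *
info();st=ctrl.state()
img=read_camera('wrist');p=st['ee_pos'];a=np.radians(yaw(st)+90)
draw(img,lid_pts(.5413,-.3163,a,.067),'wrist',st,(0,0,640,480),1.2,'ov14.png')
```

```text
t 17.0 pos [ 0.5422 -0.3162  0.0988] yaw_y -51.96 xaxis [ 0.013 -0.031 -0.999] F [-1.5  1.  -0.3] M [0.23 0.42 0.02] op 0.147
```

View pics/ov14.png

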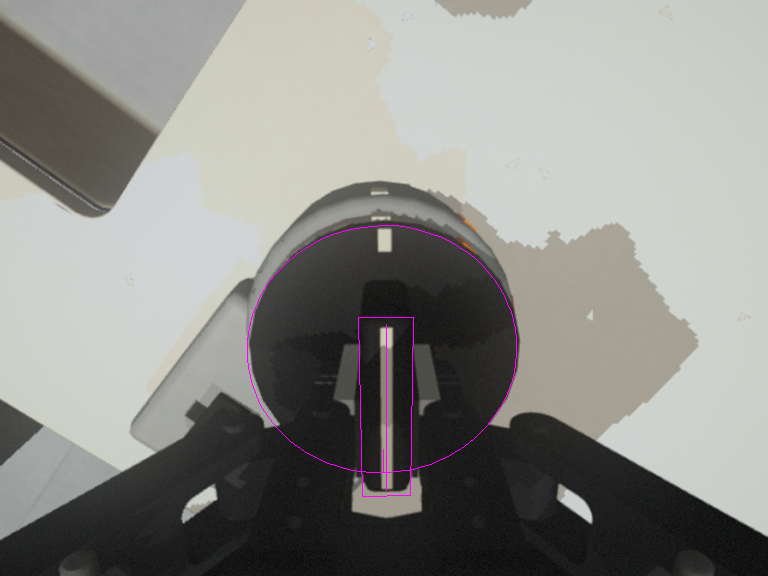

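>>> send_rows(plan=[[[0.08,-0.03,0],0,1],[[0,0,0],0,1]])

```text
clock: 17.3
ee_pos: [0.5425, -0.3164, 0.099]
ee_rot: [0.243, 0.67, 0.217, -0.667]
ft_force: [-2.0, 1.1, 0.2]
opening: 0.143
```

Run:
```python
from ov import *
info()
```

```text
t 17.3 pos [ 0.5425 -0.3164  0.099 ] yaw_y -51.96 xaxis [ 0.016 -0.034 -0.999] F [-2.   1.1  0.2] M [0.29 0.35 0.03] op 0.143
```

>>> send_rows(plan=[[[0.02,0,0],0.6,1],[[0.02,0,0],0.6,1],[[0,0,0],0.6,1]])

```text
clock: 17.68
ee_pos: [0.5415, -0.3192, 0.099]
ee_rot: [0.189, 0.687, 0.16, -0.683]
ft_force: [-1.9, -0.3, 4.0]
opening: 0.144
```

Run:
```python
from ov import *
info()
```

```text
t 17.68 pos [ 0.5415 -0.3192  0.099 ] yaw_y -61.44 xaxis [ 0.015 -0.038 -0.999] F [-1.9 -0.3  4. ] M [0.16 0.7  0.26] op 0.144
```

>>> send_rows(plan=[[[0,-0.06,-0.03],0.6,1],[[0,0,0],0.6,1],[[0,-0.03,-0.03],0.6,1]])

```text
clock: 18.05
ee_pos: [0.5406, -0.3182, 0.0992]
ee_rot: [0.133, 0.699, 0.101, -0.695]
ft_force: [-2.2, -1.9, 5.3]
opening: 0.143
```

Run:
```python
from ov import *
info();st=ctrl.state()
img=read_camera('wrist');p=st['ee_pos'];a=np.radians(yaw(st)+90)
draw(img,lid_pts(.5413,-.3163,a,.067),'wrist',st,(0,0,640,480),1.2,'ov15.png')
```

```text
t 18.05 pos [ 0.5406 -0.3182  0.0992] yaw_y -70.97 xaxis [ 0.013 -0.043 -0.999] F [-2.2 -1.9  5.3] M [-0.19  0.92  0.25] op 0.143
```

View pics/ov15.png

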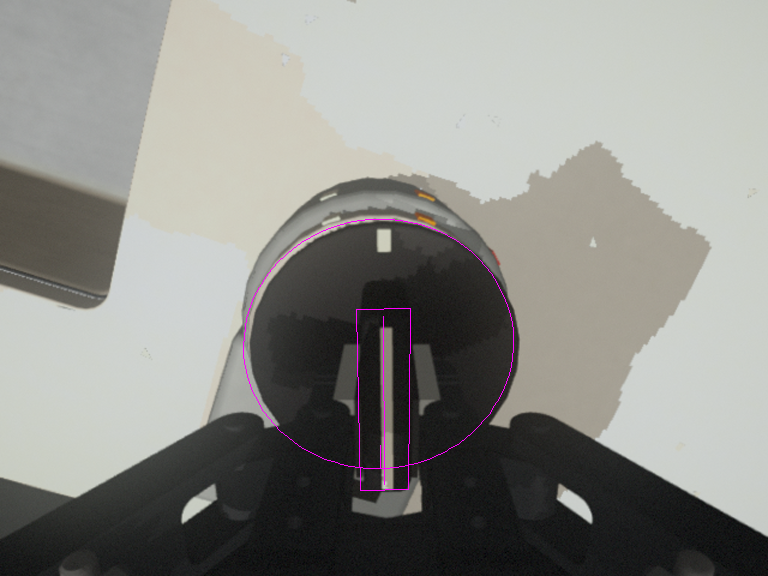

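>>> send_rows(plan=[[[-0.02,-0.06,0],0.6,1],[[0,-0.03,0],0.6,1],[[0,-0.05,0],0.6,1],[[0,-0.03,0],0.6,1]])

```text
clock: 18.6
ee_pos: [0.5391, -0.3156, 0.0994]
ee_rot: [0.057, 0.71, 0.022, -0.702]
ft_force: [-0.4, -1.2, 3.8]
opening: 0.143
```

Run:
```python
from ov import *
info()
```

```text
t 18.6 pos [ 0.5391 -0.3156  0.0994] yaw_y -83.58 xaxis [ 0.014 -0.05  -0.999] F [-0.4 -1.2  3.8] M [0.1  0.77 0.57] op 0.143
```

>>> send_rows(plan=[[[0,0,-0.05],0.6,1],[[0,0,-0.03],0.6,1],[[0,0,0],0.4,1],[[0,0,0],0,1]])

```text
clock: 19.1
ee_pos: [0.5389, -0.3155, 0.0994]
ee_rot: [0.006, 0.709, -0.029, -0.704]
ft_force: [-1.6, -0.7, 4.2]
opening: 0.149
```

Run:
```python
from ov import *
info();st=ctrl.state()
img=read_camera('wrist');save('w16.png',img);a=np.radians(-2)
draw(img,lid_pts(.5413,-.3163,a,.067)+grinder_pts(.5413,-.3163,a,.044),'wrist',st,(0,0,640,480),1.2,'ov16.png')
```

```text
t 19.1 pos [ 0.5389 -0.3155  0.0994] yaw_y -91.89 xaxis [ 0.006 -0.05  -0.999] F [-1.6 -0.7  4.2] M [0.36 0.69 0.38] op 0.149
```

View pics/ov16.png

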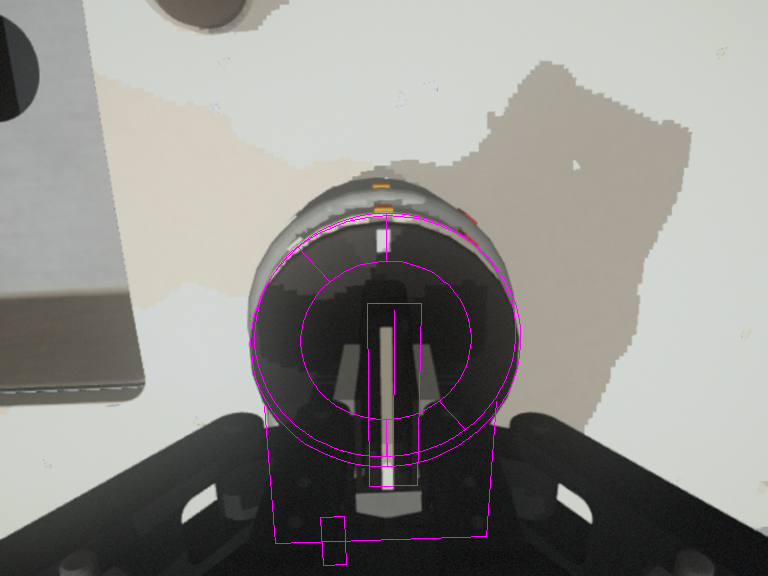

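>>> send_rows(plan=[[[0,0,-0.06],0.1,1],[[0,0,0],0.05,1]])

```text
clock: 19.4
ee_pos: [0.5389, -0.3154, 0.0994]
ee_rot: [0.001, 0.708, -0.034, -0.706]
ft_force: [0.6, 0.2, 4.5]
opening: 0.144
```

Run:
```python
from ov import *
info();st=ctrl.state()
img=read_camera('wrist');a=np.radians(-2)
draw(img,lid_pts(.5413,-.3163,a,.067)[:1],'wrist',st,(180,130,460,330),2.8,'ov17.png')
for n in ('scene','top'):
  im=read_camera(n);c=(420,190,570,310) if n=='scene' else (410,200,560,350)
  draw(im,[],n,None,c,4 if n=='top' else 5,n+'17.png')
info()
```

```text
t 19.4 pos [ 0.5389 -0.3154  0.0994] yaw_y -92.65 xaxis [ 0.001 -0.049 -0.999] F [0.6 0.2 4.5] M [0.39 0.27 0.4 ] op 0.144
t 19.55 pos [ 0.5389 -0.3154  0.0993] yaw_y -92.64 xaxis [ 0.002 -0.049 -0.999] F [-1.   0.8  5.6] M [0.39 0.71 0.33] op 0.145
```

View pics/ov17.png

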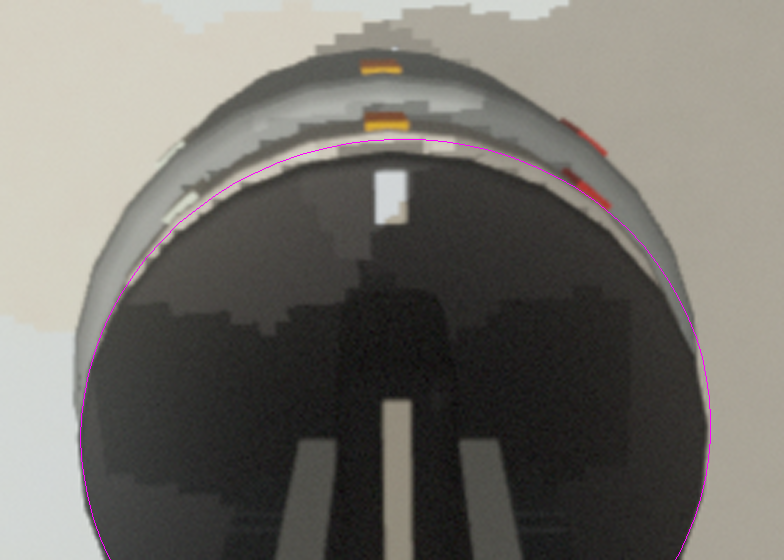

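View pics/scene17.png

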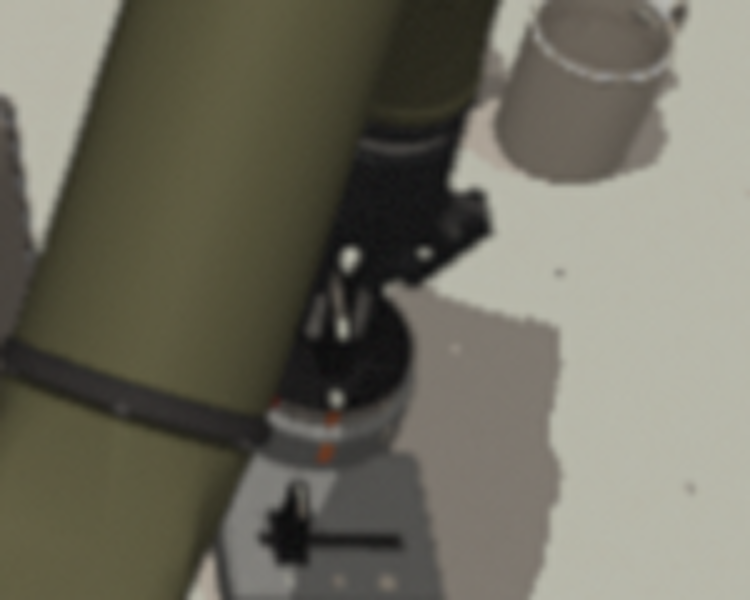

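View pics/top17.png

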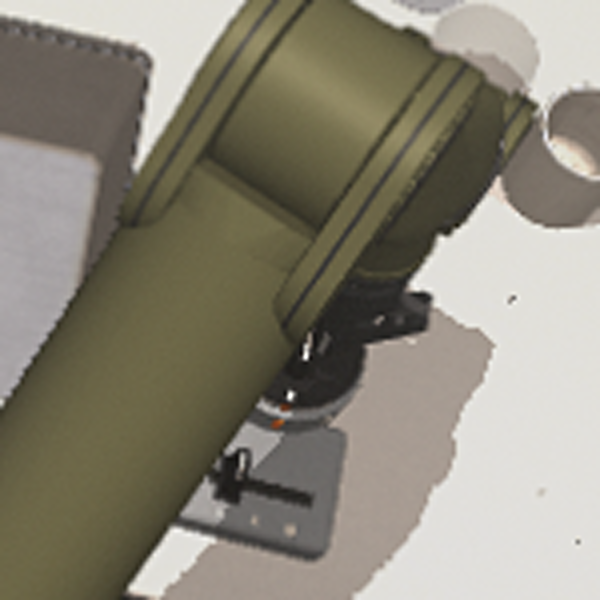

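Run:
```python
from ov import *
print(ctrl.close_job()); info()
```

```text
the job is handed in; nothing more can be done
None
the job is handed in; nothing more can be done
```

The job is handed in at about 19.6 s on the robot clock; no verdict was reported.

- **Size slide:** I gripped its fin and pushed it to the fine stop. The wrist overlay drawn for the stop (0.044 m) matched the fin after I let go. The fin still stood at the fine end in the last scene and top pictures.
- **Lid:** I picked the black lid up by its bar and lowered it through the slots until it stopped going down at seat height. I then turned it 40° clockwise.
- **Last checks:**
  - The lid's marks line up with the orange marks within about 1° in the wrist view, and roughly in the scene and top views.
  - The jaws read -92.6° against a target of -92°, and the opening reading shows the fingers still closed on the bar.
  - The pose did not drift between the last two readings.
- **Shakers:** I kept the route clear of both, but did not check their positions at the end.

**Not perfect:**
- The lid sits about 2 mm toward the console from my estimate of the axis. A small push to centre it did nothing, probably because a lug is against the channel wall.
- The tool ended about 0.05 rad off vertical. The lid itself looked flush on the collar.
- I had no direct reading of the sprung ring. From the lid's turn it should be at about 0.57 rad.

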